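# Load soil sample cups into the sample changer of an X-ray spectrometer

### The job

Load the four white sample cups of soil into the round sample changer: put each cup, brown window up, fully down into the grey adapter ring whose bore is made for its size, so that all four rings are filled. The second largest cup is still sunk in the closing block, so press the block's ejector lever fully down to raise it before you lift it out. Set the cups down gently; do not let any of them drop.

Things in the scene. Friction and masses are not known exactly. Their poses are not given: they have to be found in the camera images.
- cup_28: closed white round sample cup, brown window on top, smallest of four: 28 mm across its foot collar (lower 13 mm), 26 mm across above it (grip here), 28 mm tall, about 52 g. Origin: centre of underside, z up. Stands on the bench at the start
- cup_37: closed white round sample cup, brown window on top, second smallest of four: 37 mm across its foot collar (lower 13 mm), 35 mm across above it (grip here), 28 mm tall, about 60 g. Origin: centre of underside, z up. Stands on the bench at the start
- cup_46: closed white round sample cup, brown window on top, second largest of four: 46 mm across its foot collar (lower 13 mm), 44 mm across above it (grip here), 28 mm tall, about 67 g. Origin: centre of underside, z up. Starts sunk flush in an aluminium block (84 mm square, top 48 mm above the bench), underside 20 mm above the bench; the lever lifts it 16 mm straight up
- cup_55: closed white round sample cup, brown window on top, largest of four: 55 mm across its foot collar (lower 13 mm), 53 mm across above it (grip here), 28 mm tall, about 74 g. Origin: centre of underside, z up. Stands on the bench at the start
- ring_28: fixed grey adapter ring, 74 mm across, on the sample changer's turntable, with a blind tapered bore (smallest of four) for the 28 mm cup: 41.5 mm wide at the rim, 32.5 mm at its floor. Origin: centre of its underside, 26 mm above the bench, z up; floor 5 mm and rim 14 mm above it. Rings stand 75 mm from the turntable's centre, where a 22 mm hub is as tall as they are
- ring_37: fixed grey adapter ring, 74 mm across, on the sample changer's turntable, with a blind tapered bore (second smallest of four) for the 37 mm cup: 50.5 mm wide at the rim, 41.5 mm at its floor. Origin: centre of its underside, 26 mm above the bench, z up; floor 5 mm and rim 14 mm above it. Rings stand 75 mm from the turntable's centre, where a 22 mm hub is as tall as they are
- ring_46: fixed grey adapter ring, 74 mm across, on the sample changer's turntable, with a blind tapered bore (second largest of four) for the 46 mm cup: 59.5 mm wide at the rim, 50.5 mm at its floor. Origin: centre of its underside, 26 mm above the bench, z up; floor 5 mm and rim 14 mm above it. Rings stand 75 mm from the turntable's centre, where a 22 mm hub is as tall as they are
- ring_55: fixed grey adapter ring, 74 mm across, on the sample changer's turntable, with a blind tapered bore (largest of four) for the 55 mm cup: 68.5 mm wide at the rim, 59.5 mm at its floor. Origin: centre of its underside, 26 mm above the bench, z up; floor 5 mm and rim 14 mm above it. Rings stand 75 mm from the turntable's centre, where a 22 mm hub is as tall as they are
- ejector_lever (a joint): steel ejector lever of the closing block, rad: 0 up (cup sunk), 0.36 fully down (cup raised 16 mm; 0.045 m per rad). Pushing down on its pad takes about 4 N; it stays where it is left.
- lever_pad (a point): centre of the upper face of the ejector lever's black pad (30 x 34 mm), on which to push; about 120 mm in front of the centre of the cup's bore, about 49 mm above the bench when up and 23 mm when fully down. The pad swings about a level axis 75 mm behind it, 22 mm above the bench.
There are look-alikes about, which are no part of the job. What is shaped like the cup_55 but orange or turquoise is not meant.

How it is judged:
By the outcome, as a careful person would: the job done as asked, in the order asked, and still so for the second after the job is handed in, with the robot touching nothing.
It also fails if it takes over 106 s, if anything falls off the work surface, if the arm or the gripper's body presses on something with over 40 N, if the wrist force passes 120 N, or if a joint passes its speed limit or range.

### The arm

A 6-joint arm with a two-finger parallel gripper is mounted at the origin on a cart in front of the work surface, level with it; the furniture and walls round the work are solid. World frame = base frame: x ahead of the robot, y to its left, z up, the work surface at z = 0. Lengths are in m, angles in rad, forces in N, time in s.
With the tool pointing down it reaches from about 0.3 to 0.85 m from the base axis. Payload 4.2 kg.
Tool frame: the origin (TCP) lies at the very end of the fingers, on their centre line; the grasp point (between the pads) lies 19 mm behind it; z points along the fingers, y is the line along which they close (so a half turn about z gives the same grasp; the last joint's range is limited). The gripper opens to 91 mm and grips with 3 to 60 N. Pads are 32 mm wide; open, the fingers measure 118 mm over their backs; the gripper's body (76 mm by 178 mm) begins 60 mm behind the grasp point.
Start: joints at [-1.128, 0.32, 1.565, -0, 1.257, -0.02], TCP at [0.257, -0.515, 0.214] pointing down, gripper open.
Joint ranges: [-3.11, 3.11], [-0.84, 2.01], [0.21, 2.61], [-1.34, 4.49], [0.05, 2.63], [-2.56, 2.56]. Speed limits (rad/s): [2.57, 2.57, 3.14, 3.14, 3.14, 3.14].

### API

Orientations are given as a unit quaternion [x, y, z, w].
In Python, from bench import ctrl gives the robot as it stands.
- The arm moves only by the tool send_rows, never from a script. Its argument "moves" is a list of rows, each a list of 3 entries, a list of its own where there are three numbers: the shift along the tool's x, y, z in cm, then the turn, a rotation vector about the tool's x, y, z in rad, then the finger opening in cm, from 0 to 9.12. In form: [[[x, y, z], [wx, wy, wz], gripper], ...]. A call has 1 to 10 rows; each row is the pose to reach, as a shift and turn from the pose commanded when the call began, along the tool's axes at that moment; what a row does not reach only later rows make up. A row lasts 1/8 s, in which the tool goes at most 62.5 mm and 10.7 degrees, less where a joint would pass 70% of its speed; a pose out of reach is approached as far as the arm can. A call with a gripper value outside its range is refused whole. The fingers move at their own pace and stop on an object; "newtons" is the grip in N (left out, the last holds). Time passes only in rows, so rows that repeat a pose let the fingers close. It gives the time, the measured TCP pose, the force, the opening and the grip force at its end, in the units of the state.
- ctrl.get_obs(): the state, without advancing time (a new reading comes with each control period).
- ctrl.read_camera(name): name is "side" or "top"; returns (picture, depth): 400x640x3 uint8, blue, green, red; 400x640 float32, m along the optical axis (not along the pixel's ray), 0 where there is no reading.
- ctrl.camera_params(name): a dict with "mtx" (3x3 intrinsics, pixels), "pose" (4x4, takes a point from camera to world coordinates). Camera axes: x right, y up, looking along -z (the intrinsics and any distortion apply to the point x, -y, -z); pixel columns grow to the right and rows downward; lengths in m; the calibration is good to about 2 mm. A picture is of the moment at which its call begins. camera_params takes no time and is no camera call.
- ctrl.close_job(): hands the job in; it is judged then, once.
The state is a dict: "time_s": time; "joint_pos": joint angles; "dq": joint speeds; "joint_torque": joint torques, N m; "ee_pos": TCP position; "tcp_rot": TCP orientation; "force": force on the tool from outside, world axes, zero at the start; "torque": the same for the moment, N m; "width": finger opening in m; "gripper_force": force on a finger pad.
Only numpy, scipy, OpenCV 4.12 (cv2) and the standard library are available. Lean on these libraries where they do the work, as an engineer would, in place of code of your own. Each camera call takes 0.05 s, during which the arm holds its last target. There are 200 camera calls.

## Working session

There is one attempt and no reset: what is moved stays moved. The work goes in short steps, Python scripts to look and compute and a tool call to move; the robot and the scene stay as the last step left them, time stands still between calls to the robot, and variables do not carry over. Pictures are saved under pics/ and viewed, at most 14 in all, crops included, and the job is handed in when it is done.

Besides the shell and the picture viewer there is one more tool, called by a JSON object that holds its "api" and its "payload". send_rows: Moves the arm, as the interface text tells. Its arguments: {"type":"object","properties":{"moves":{"type":"array"},"newtons":{"type":"number"}},"required":["moves"]}

```bash
mkdir -p pics
cat > h.py <<'E'
import numpy as np, cv2
from bench import ctrl
from scipy.spatial.transform import Rotation as R
def cloud(n):
    im,d=ctrl.read_camera(n); p=ctrl.camera_params(n); K=np.array(p["mtx"]);T=np.array(p["pose"])
    v,u=np.mgrid[0:400,0:640]
    X=np.stack([(u-K[0,2])/K[0,0]*d,-(v-K[1,2])/K[1,1]*d,-d],-1)
    W=X@T[:3,:3].T+T[:3,3]; W[d==0]=np.nan
    return im,d,W,p
E
python3 - <<'E'
from h import *
for n in("top","side"):
    im,d,W,p=cloud(n); cv2.imwrite(f"pics/{n}0.png",im); np.savez(f"{n}0.npz",im=im,W=W); print(n,{k:np.round(v,3).tolist() if not isinstance(v,str) else v for k,v in p.items()})
o=ctrl.get_obs();print(o)
E
```

```text
top {'mtx': [[376.471, 0.0, 317.27], [0.0, 376.471, 206.681], [0.0, 0.0, 1.0]], 'pose': [[0.02, 0.987, -0.158, 0.393], [-1.0, 0.023, 0.017, -0.019], [0.021, 0.158, 0.987, 0.957], [0.0, 0.0, 0.0, 1.0]]}
side {'mtx': [[452.728, 0.0, 315.669], [0.0, 452.728, 203.725], [0.0, 0.0, 1.0]], 'pose': [[-0.998, -0.034, 0.051, 0.614], [0.061, -0.549, 0.834, 0.913], [-0.0, 0.835, 0.55, 0.701], [0.0, 0.0, 0.0, 1.0]]}
{'time_s': 0.1, 'joint_pos': array([-1.12800181e+00,  3.20262349e-01,  1.56553824e+00, -1.24664535e-05,
        1.25741302e+00, -1.99727721e-02]), 'dq': array([ 0.00030125, -0.00116609, -0.00355162, -0.00041694, -0.00152528,
       -0.000934  ]), 'joint_torque': array([-9.53309154e-06, -4.13334346e+01, -2.32509685e+01,  7.26994453e-02,
        4.21940850e-02, -5.14577710e-05]), 'ee_pos': array([ 0.25651448, -0.51411215,  0.21319191]), 'tcp_rot': array([ 9.73349261e-01,  2.29326315e-01, -1.75866091e-04, -7.91187733e-04]), 'force': array([0.41450005, 0.7036533 , 0.66613634]), 'torque': array([0.01351394, 0.00112564, 0.01136933]), 'gripper_force': 0.0, 'width': 0.09121883650524391}
```

View pics/top0.png

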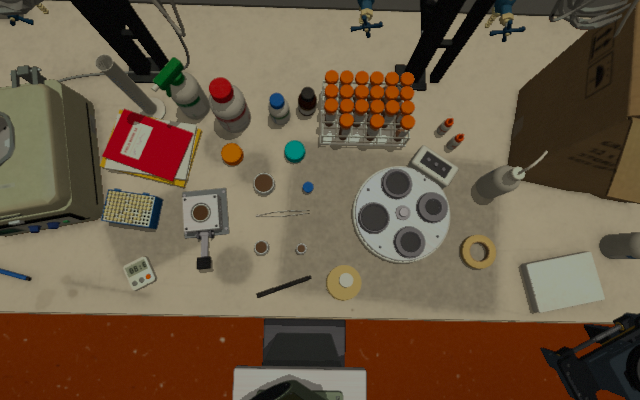

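View pics/side0.png

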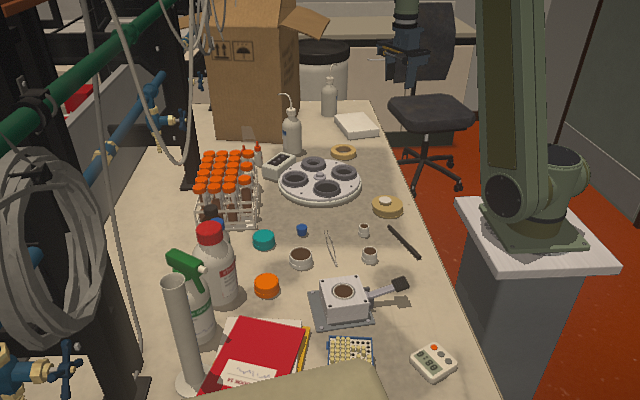

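The top view shows cup_55 at (263,184), cup_37 at (261,248) and cup_28 at (301,249). The block's bore is at (201,213) with its pad at (204,264). The rings are at (397,182), (374,217), (432,207) and (409,242). The side view shows the same layout, with the lever up.

Run:
```python
from h import *
D=np.load("top0.npz");W=D["W"];im=D["im"]
S=np.load("side0.npz")["W"]
def blob(W,c,r,z0,z1):
    m=(np.hypot(W[...,0]-c[0],W[...,1]-c[1])<r)&(W[...,2]>z0)&(W[...,2]<z1); return W[m]
def fit(P):
    (c,s,a)=cv2.minAreaRect((P[:,:2]*1000).astype(np.float32)); return np.round(c,1),np.round(s,1)
for n,(u,v),r,a,b in [("c55",(263,184),.045,.021,.036),("c37",(261,248),.035,.021,.036),("c28",(301,249),.03,.021,.036),
  ("r1",(397,182),.044,.036,.046),("r2",(374,217),.044,.036,.046),("r3",(432,207),.044,.036,.046),("r4",(409,242),.044,.036,.046),
  ("hub",(402,213),.02,.036,.046),("block",(201,213),.07,.042,.056),("pad",(204,264),.04,.03,.06)]:
    c=W[v,u]
    for k in range(2):
        P=blob(W,c,r,a,b); c=np.append(sum(np.percentile(P[:,:2],[1,99],axis=0))/2,0)
    Q=blob(S,c,r,a,b)
    print(n,"px z",W[v,u,2].round(4),"N",len(P),"mean",P.mean(0).round(4),"rect",*fit(P),"| side",len(Q),Q.mean(0).round(4),*fit(Q))
    if n[0]=='r':
        f=blob(W,c,.03,.02,.036);f2=blob(S,c,.03,.02,.036); print("   ring inner: floor N",len(f),f.mean(0).round(4),"annulus area->bore",(2*np.sqrt(max(0,37**2-len(P)*((.957-.04)/376.5*1e3)**2/np.pi))).round(1))
P=blob(W,W[213,201],.07,.042,.056);print("block rect",cv2.minAreaRect((P[:,:2]*1000).astype(np.float32)))
big=cv2.resize(im[165:290,170:330],None,fx=5,fy=4.8,interpolation=cv2.INTER_CUBIC);cv2.imwrite("pics/c1.png",big[:600,:800])
big=cv2.resize(im[155:270,340:460],None,fx=5,fy=5,interpolation=cv2.INTER_CUBIC);cv2.imwrite("pics/c2.png",big)
```

```text
c55 px z 0.0284 N 340 mean [0.6    0.1013 0.0272] rect [599.8 100.5] [51.  50.2] | side 320 [0.6006 0.1073 0.029 ] [600.7 103.6] [53.4 50.9]
c37 px z 0.0288 N 161 mean [0.4394 0.1006 0.0271] rect [439.6 101. ] [31.9 34.5] | side 151 [0.4401 0.1057 0.0286] [439.3 103.4] [34.1 34.4]
c28 px z 0.0272 N 88 mean [0.438  0.0028 0.0275] rect [438.1   3. ] [24.2 24. ] | side 75 [0.4383 0.0072 0.0284] [438.    5.1] [24.  24.6]
r1 px z 0.0336 N 282 mean [ 0.6052 -0.2331  0.0395] rect [ 605.5 -233.2] [71.5 71.8] | side 191 [ 0.6051 -0.2321  0.0405] [ 605.8 -231.1] [73.7 72.2]
   ring inner: floor N 374 [ 0.6069 -0.2357  0.0316] annulus area->bore 57.8
r2 px z 0.0325 N 157 mean [ 0.517  -0.1762  0.0392] rect [ 517.3 -175.3] [69.9 70.2] | side 178 [ 0.5176 -0.1741  0.0399] [ 516.6 -174.4] [75.6 72.9]
   ring inner: floor N 450 [ 0.5174 -0.1752  0.0312] annulus area->bore 65.5
r3 px z 0.0314 N 499 mean [ 0.5465 -0.3217  0.0397] rect [ 546.9 -322.2] [71.1 72.4] | side 216 [ 0.5476 -0.3182  0.0414] [ 546.  -320.2] [74.4 71.7]
   ring inner: floor N 175 [ 0.5479 -0.3246  0.0317] annulus area->bore 41.3
r4 px z 0.0306 N 419 mean [ 0.4586 -0.2638  0.0396] rect [ 458.6 -263.8] [72.1 72.3] | side 208 [ 0.4596 -0.2598  0.0414] [ 458.9 -260.5] [77.6 68.6]
   ring inner: floor N 289 [ 0.4595 -0.265   0.0317] annulus area->bore 48.1
hub px z 0.0397 N 63 mean [ 0.5322 -0.249   0.0397] rect [ 531.5 -249.8] [20.  19.8] | side 35 [ 0.5331 -0.2458  0.0411] [ 532.3 -247.1] [22.9 21.2]
block px z 0.0479 N 1183 mean [0.5181 0.248  0.0475] rect [518.6 248.4] [84.7 84.8] | side 1361 [0.5187 0.2539 0.0494] [517.9 249.7] [85.3 88.6]
pad px z 0.0502 N 271 mean [0.41   0.234  0.0446] rect [415.9 234.9] [64.  31.4] | side 356 [0.4138 0.2387 0.0452] [419. 237.] [72.7 34. ]
block rect ((518.5795288085938, 248.364990234375), (84.7402114868164, 84.76093292236328), 7.1778998374938965)
```

View pics/c1.png

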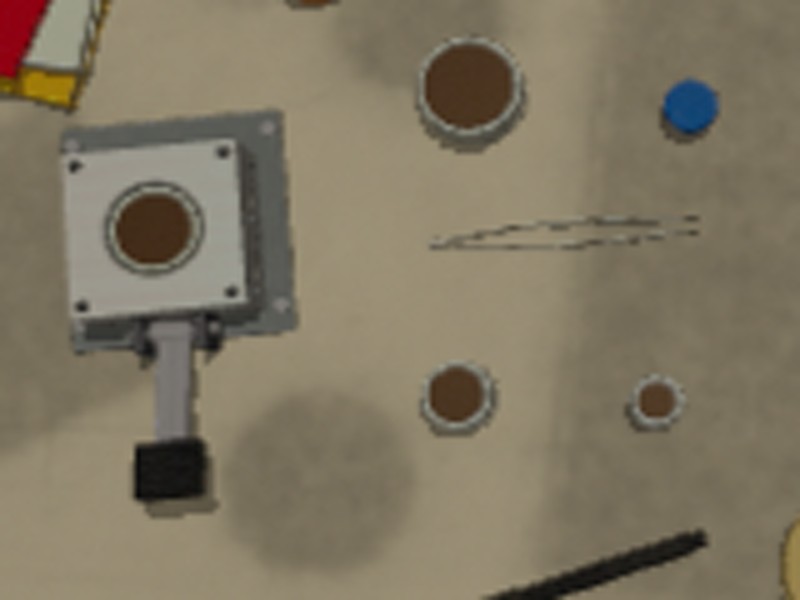

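View pics/c2.png

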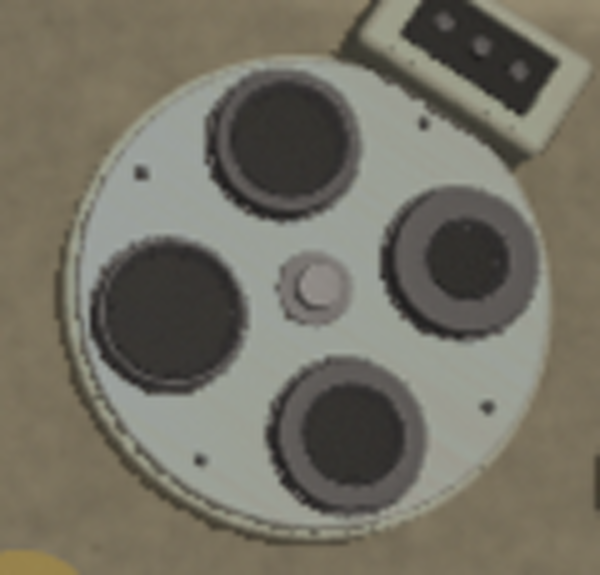

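The bores read 57.8, 65.5, 41.3 and 48.1 mm, so r1 is ring_46, r2 is ring_55, r3 is ring_28 and r4 is ring_37. Next I'll tighten the measurements, check the clearances and write the move helper.

```bash
cat >> h.py <<'E'
def to(x,y,z,yaw=0.):  # yaw: tool y axis direction in world (tool z down)
    o=ctrl.get_obs(); Rc=R.from_quat(o["tcp_rot"]); c,s=np.cos(yaw),np.sin(yaw)
    Rt=R.from_matrix(np.array([[-s,c,0],[c,s,0],[0,0,-1]]))
    print("t",o["time_s"],"tcp",np.round(o["ee_pos"],4),"| shift cm",np.round(Rc.inv().apply(np.array([x,y,z])-o["ee_pos"])*100,2),"rot",np.round((Rc.inv()*Rt).as_rotvec(),3))
def top(W,c,r,z0):
    P=W[(np.hypot(W[...,0]-c[0],W[...,1]-c[1])<r)&(abs(W[...,2]-z0)<.004)]
    q=[(np.percentile(P[:,:2]@a,99.5)+np.percentile(P[:,:2]@a,.5))/2 for a in (np.array([1,0]),np.array([0,1]))]
    return np.round([*P[:,:2].mean(0)*1000,*np.array(q)*1000],1),len(P)
E
python3 - <<'E'
from h import *
A=np.load("top0.npz")["W"];B=np.load("side0.npz")["W"]
for n,c,r,z in [("c55",(.6,.1025),.035,.028),("c37",(.4395,.102),.026,.028),("c28",(.438,.004),.022,.028),("r46",(.6055,-.232),.044,.04),("r55",(.517,-.175),.044,.04),("r28",(.547,-.321),.044,.04),("r37",(.4587,-.262),.044,.04),("blk",(.5186,.249),.07,.048),("hub",(.532,-.249),.016,.04)]:
    print(n,*top(A,c,r,z),*top(B,c,r,z+.001))
P=np.vstack([A.reshape(-1,3),B.reshape(-1,3)]);P=P[(P[:,2]>.075)&(P[:,0]<.76)&(P[:,0]>.3)&(abs(P[:,1])<.5)]
g=np.unique(np.c_[np.round(P[:,:2]/.03)*.03,],axis=0)
for a,b in g: print((round(a,2),round(b,2),round(P[(abs(P[:,0]-a)<.015)&(abs(P[:,1]-b)<.015)][:,2].max(initial=0),2)),end=" ")
print();to(.398,.233,.10)
E
```

```text
c55 [600.3 101.5 600.3 101.2] 327 [600.4 105.9 600.7 103.9] 289
c37 [439.3 100.8 439.7 100.2] 152 [439.7 104.  440.1 102.7] 130
c28 [438.    2.8 438.    2.9] 88 [438.4   5.8 438.2   5.2] 60
r46 [ 605.2 -233.1  604.8 -233.4] 278 [ 604.5 -231.5  605.4 -230.6] 172
r55 [ 517.1 -176.   517.3 -175.2] 156 [ 517.5 -174.6  517.1 -174.3] 147
r28 [ 546.5 -321.8  547.  -321.7] 497 [ 547.8 -317.9  546.8 -320.4] 200
r37 [ 458.7 -263.8  458.9 -263.8] 418 [ 459.9 -259.5  459.2 -260.9] 188
blk [518.2 248.2 519.  248.1] 1137 [518.5 252.9 518.5 250.6] 1308
hub [ 531.9 -249.   531.5 -249.7] 61 [ 532.9 -246.   532.9 -247.5] 33
(np.float64(0.57), np.float64(-0.51), np.float64(0.1)) (np.float64(0.57), np.float64(-0.48), np.float64(0.11)) (np.float64(0.57), np.float64(-0.45), np.float64(0.1)) (np.float64(0.6), np.float64(-0.51), np.float64(0.11)) (np.float64(0.6), np.float64(-0.48), np.float64(0.19)) (np.float64(0.6), np.float64(-0.45), np.float64(0.15)) (np.float64(0.63), np.float64(-0.51), np.float64(0.2)) (np.float64(0.63), np.float64(-0.48), np.float64(0.2)) (np.float64(0.63), np.float64(-0.45), np.floa
[... 591 characters left out ...]
p.float64(-0.24), np.float64(0.13)) (np.float64(0.75), np.float64(-0.21), np.float64(0.12)) (np.float64(0.75), np.float64(-0.18), np.float64(0.13)) (np.float64(0.75), np.float64(-0.15), np.float64(0.13)) (np.float64(0.75), np.float64(-0.12), np.float64(0.12)) (np.float64(0.75), np.float64(-0.09), np.float64(0.13)) (np.float64(0.75), np.float64(-0.06), np.float64(0.12)) (np.float64(0.75), np.float64(0.15), np.float64(0.13)) (np.float64(0.75), np.float64(0.18), np.float64(0.58)) (np.float64(0.75), np.float64(0.21), np.float64(0.18)) (np.float64(0.75), np.float64(0.24), np.float64(0.1)) 
t 0.1 tcp [ 0.2565 -0.5141  0.2132] | shift cm [ 46.01 -60.52  11.42] rot [-1.000e-03 -1.000e-03 -1.108e+00]
```

{"api": "send_rows", "payload": {"moves": [[[46.0,-60.5,11.4],[0,0,-1.108],0],[[46.0,-60.5,11.4],[0,0,-1.108],0],[[46.0,-60.5,11.4],[0,0,-1.108],0],[[46.0,-60.5,11.4],[0,0,-1.108],0],[[46.0,-60.5,11.4],[0,0,-1.108],0],[[46.0,-60.5,11.4],[0,0,-1.108],0],[[46.0,-60.5,11.4],[0,0,-1.108],0],[[46.0,-60.5,11.4],[0,0,-1.108],0],[[46.0,-60.5,11.4],[0,0,-1.108],0],[[46.0,-60.5,11.4],[0,0,-1.108],0]], "newtons": 15}}

```text
time_s: 1.35
ee_pos: [0.3718, 0.0948, 0.121]
tcp_rot: [0.707, 0.707, 0.0, 0.0]
force: [0.7, -0.7, -0.6]
width: 0.0004
gripper_force: 0.0
```

```bash
python3 -c "
from h import *
to(.398,.2335,.06)"
```

```text
t 1.35 tcp [0.3718 0.0948 0.121 ] | shift cm [13.87  2.62  6.1 ] rot [0.001 0.    0.   ]
```

{"api": "send_rows", "payload": {"moves": [[[6,1.2,2.5],[0,0,0],0],[[12,2.3,5],[0,0,0],0],[[13.8,2.6,6.0],[0,0,0],0],[[13.8,2.6,6.0],[0,0,0],0],[[13.8,2.6,6.0],[0,0,0],0]]}}

```text
time_s: 1.98
ee_pos: [0.3974, 0.23, 0.0612]
tcp_rot: [0.707, 0.707, -0.001, 0.0]
force: [0.5, 0.1, -0.1]
width: 0.0001
gripper_force: 0.0
```

```bash
python3 -c "
from h import *
to(.397,.2335,.0225)
im,d,W,p=cloud('side')
cv2.imwrite('pics/s1.png',cv2.resize(im[240:360,280:440],None,fx=5,fy=5))"
```

```text
t 1.975 tcp [0.3974 0.23   0.0612] | shift cm [ 0.36 -0.03  3.87] rot [-0.001  0.001 -0.   ]
```

View pics/s1.png

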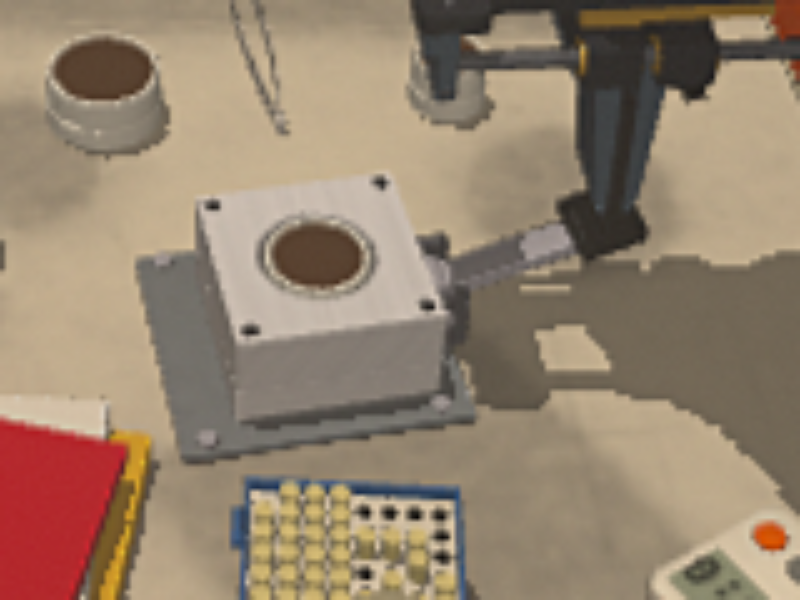

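The fingertips are centred over the black pad at about (600,215) in the crop, and the cup is still flush. Next I press the lever.

{"api": "send_rows", "payload": {"moves": [[[0.3,0,1.0],[0,0,0],0],[[0.3,0,1.6],[0,0,0],0],[[0.3,0,2.2],[0,0,0],0],[[0.3,-0.1,2.8],[0,0,0],0],[[0.3,-0.2,3.4],[0,0,0],0],[[0.3,-0.2,3.7],[0,0,0],0],[[0.3,-0.2,3.85],[0,0,0],0],[[0.3,-0.2,3.95],[0,0,0],0],[[0.3,-0.2,3.95],[0,0,0],0]]}}

```text
time_s: 3.15
ee_pos: [0.3958, 0.2334, 0.0233]
tcp_rot: [0.707, 0.707, -0.0, 0.0]
force: [-4.6, -5.8, 21.5]
width: 0.0003
gripper_force: 10.8
```

{"api": "send_rows", "payload": {"moves": [[[0,0,-3],[0,0,0],0],[[0,0,-8],[0,0,0],9.1],[[-6,-3,-10],[0,0,0],9.1],[[-12,-6,-10],[0,0,0],9.1],[[-12,-6,-10],[0,0,0],9.1]]}}

```text
time_s: 3.78
ee_pos: [0.3337, 0.1119, 0.1216]
tcp_rot: [0.708, 0.706, -0.0, -0.0]
force: [1.1, 0.6, -0.5]
width: 0.0377
gripper_force: 0.0
```

```bash
python3 -c "
from h import *
for n in('top','side'):
    im,d,W,p=cloud(n)
    m=np.hypot(W[...,0]-.5187,W[...,1]-.2493)<.012; print(n,np.nanmedian(W[m][:,2]),top(W,(.5187,.2493),.03,.064))
    m=np.hypot(W[...,0]-.395,W[...,1]-.2335)<.008; print('pad',np.nanmedian(W[m][:,2]))
to(.6003,.1025,.10)"
```

```text
top 0.06357903761436556 (array([518.3, 248. , 517.8, 248.1]), 258)
pad 0.023125290309346014
side 0.06606370585344479 (array([518.8, 252.1, 518.6, 250.2]), 287)
pad 0.024299424049165297
t 3.875 tcp [0.3358 0.1134 0.1218] | shift cm [-1.03 26.45  2.22] rot [ 0.001 -0.001 -0.002]
```

The cup top now reads 64 mm and the pad 23 mm, so the lever is fully down. Next is cup_55.

{"api": "send_rows", "payload": {"moves": [[[-0.3,6,0.5],[0,0,0],9.1],[[-0.5,12,1],[0,0,0],9.1],[[-0.8,18,2],[0,0,0],9.1],[[-1.0,24,2.2],[0,0,0],9.1],[[-1.0,26.4,2.2],[0,0,0],9.1],[[-1.0,26.4,2.2],[0,0,0],9.1],[[-1.0,26.4,2.2],[0,0,0],9.1]]}}

```text
time_s: 4.75
ee_pos: [0.5992, 0.1046, 0.0989]
tcp_rot: [0.707, 0.707, -0.001, -0.001]
force: [0.6, 0.6, -0.3]
width: 0.091
gripper_force: 0.0
```

```bash
python3 -c "
from h import *
to(.6003,.1025,.016)"
```

```text
t 4.75 tcp [0.5992 0.1046 0.0989] | shift cm [-0.21  0.13  8.29] rot [-0.002 -0.     0.001]
```

{"api": "send_rows", "payload": {"moves": [[[-0.2,0.1,4],[0,0,0],9.1],[[-0.2,0.1,7],[0,0,0],9.1],[[-0.2,0.1,8.3],[0,0,0],9.1],[[-0.2,0.1,8.3],[0,0,0],7],[[-0.2,0.1,8.3],[0,0,0],5.6],[[-0.2,0.1,8.3],[0,0,0],5],[[-0.2,0.1,8.3],[0,0,0],4.8],[[-0.2,0.1,8.3],[0,0,0],4.8],[[-0.2,0.1,8.3],[0,0,0],4.8]], "newtons": 20}}

```text
time_s: 5.88
ee_pos: [0.6011, 0.1018, 0.0174]
tcp_rot: [0.707, 0.707, 0.0, 0.0]
force: [-1.1, -0.0, 4.4]
width: 0.0525
gripper_force: 20.1
```

```bash
python3 -c "
from h import *
to(.5172,-.1748,.10)"
```

```text
t 5.875 tcp [0.6011 0.1018 0.0174] | shift cm [-27.66  -8.39  -8.27] rot [ 0.001 -0.    -0.   ]
```

{"api": "send_rows", "payload": {"moves": [[[0,0,-3],[0,0,0],4.8],[[-2,-0.5,-8],[0,0,0],4.8],[[-8,-2.4,-8.3],[0,0,0],4.8],[[-14,-4.2,-8.3],[0,0,0],4.8],[[-20,-6,-8.3],[0,0,0],4.8],[[-25,-7.6,-8.3],[0,0,0],4.8],[[-27.6,-8.4,-8.3],[0,0,0],4.8],[[-27.6,-8.4,-8.3],[0,0,0],4.8],[[-27.6,-8.4,-8.3],[0,0,0],4.8]]}}

```text
time_s: 7.0
ee_pos: [0.5168, -0.1737, 0.0994]
tcp_rot: [0.707, 0.707, 0.0, -0.0]
force: [-0.2, -0.2, -1.2]
width: 0.0524
gripper_force: 20.0
```

```bash
python3 -c "
from h import *
im,d,W,p=cloud('side')
cv2.imwrite('pics/s2.png',cv2.resize(im[130:230,250:390],None,fx=5,fy=5))
to(.5172,-.1752,.0484);print(ctrl.get_obs()['width'])"
```

```text
t 7.05 tcp [ 0.517  -0.1734  0.0995] | shift cm [-0.18  0.03  5.11] rot [-0.    -0.     0.001]
0.05250826540621138
```

View pics/s2.png

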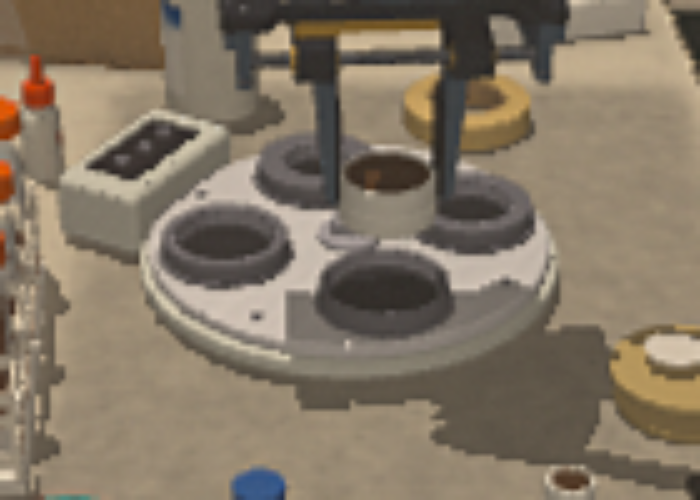

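The cup is held level above ring_55, at about (388,190) in the crop with the ring at (383,290). I'll lower it now.

{"api": "send_rows", "payload": {"moves": [[[-0.18,0,2],[0,0,0],4.8],[[-0.18,0,3.5],[0,0,0],4.8],[[-0.18,0,4.3],[0,0,0],4.8],[[-0.18,0,4.7],[0,0,0],4.8],[[-0.18,0,4.9],[0,0,0],4.8],[[-0.18,0,5.0],[0,0,0],4.8],[[-0.18,0,5.1],[0,0,0],4.8],[[-0.18,0,5.1],[0,0,0],4.8]]}}

```text
time_s: 8.05
ee_pos: [0.5169, -0.1761, 0.0489]
tcp_rot: [0.707, 0.707, 0.0, 0.0]
force: [0.2, -0.2, -0.5]
width: 0.0526
gripper_force: 20.0
```

{"api": "send_rows", "payload": {"moves": [[[0,0,0.05],[0,0,0],4.8],[[0,0,0.1],[0,0,0],4.8],[[0,0,0.1],[0,0,0],4.8]]}}

```text
time_s: 8.43
ee_pos: [0.5169, -0.1762, 0.0485]
tcp_rot: [0.707, 0.707, 0.0, 0.0]
force: [-1.7, 0.7, 4.6]
width: 0.0525
gripper_force: 20.1
```

{"api": "send_rows", "payload": {"moves": [[[0,0,0.05],[0,0,0],6],[[0,0,0],[0,0,0],6.5],[[0,0,0],[0,0,0],6.5],[[0,0,-3],[0,0,0],6.5],[[0,0,-6],[0,0,0],7],[[6,-1,-6],[0,0,0],7],[[12,-3,-6],[0,0,0],7],[[18,-5,-6],[0,0,0],7],[[24,-7.3,-6],[0,0,0],7],[[27.6,-7.7,-6],[0,0,0],7]]}}

```text
time_s: 9.68
ee_pos: [0.438, 0.1019, 0.1077]
tcp_rot: [0.707, 0.708, -0.0, -0.0]
force: [0.3, -0.2, -0.4]
width: 0.0697
gripper_force: 0.0
```

```bash
python3 -c "
from h import *
for n in('top','side'):
    im,d,W,p=cloud(n); print(n,top(W,(.5172,-.1748),.03,.059 if n=='top' else .06)); m=np.hypot(W[...,0]-.5172,W[...,1]+.175)<.02; P=W[m];P=P[abs(P[:,2]-.059)<.01]; A=np.c_[P[:,:2]-P[:,:2].mean(0),np.ones(len(P))]; print(np.linalg.lstsq(A,P[:,2],rcond=None)[0].round(4))
to(.4395,.1015,.0165)"
```

```text
top (array([ 516.9, -176. ,  517.2, -175.6]), 367)
[-0.0067  0.0119  0.0585]
side (array([ 519.9, -171.6,  520.3, -174.4]), 150)
[ 0.0015 -0.0187  0.0612]
t 9.775 tcp [0.4391 0.1029 0.1078] | shift cm [-0.14  0.03  9.13] rot [ 0.    -0.001  0.005]
```

cup_55 is seated, with its top level at 58.5 mm and centred. Next is cup_37.

{"api": "send_rows", "payload": {"moves": [[[-0.15,0,4],[0,0,0],7],[[-0.15,0,7.5],[0,0,0],7],[[-0.15,0,9.1],[0,0,0],7],[[-0.15,0,9.1],[0,0,0],6],[[-0.15,0,9.1],[0,0,0],4.5],[[-0.15,0,9.1],[0,0,0],3.2],[[-0.15,0,9.1],[0,0,0],3],[[-0.15,0,9.1],[0,0,0],3],[[-0.15,0,9.1],[0,0,0],3]]}}

```text
time_s: 10.9
ee_pos: [0.4403, 0.0985, 0.0174]
tcp_rot: [0.707, 0.707, 0.0, 0.0]
force: [-1.0, -1.3, 6.4]
width: 0.0344
gripper_force: 20.1
```

```bash
python3 -c "
from h import *
to(.4589,ctrl.get_obs()['ee_pos'][1]-.2638-.1007,.10)"
```

```text
t 10.9 tcp [0.4403 0.0985 0.0174] | shift cm [-36.45   1.86  -8.26] rot [0.001 0.    0.   ]
```

{"api": "send_rows", "payload": {"moves": [[[0,0,-3],[0,0,0],3],[[-3,0,-8],[0,0,0],3],[[-9,0,-8.5],[0,0,0],3],[[-15,0,-8.5],[0,0,0],3],[[-21,0.5,-8.5],[0,0,0],3],[[-27,1,-8.5],[0,0,0],3],[[-33,1.8,-8.5],[0,0,0],3],[[-36.4,1.85,-8.5],[0,0,0],3],[[-36.4,1.85,-8.5],[0,0,0],3],[[-36.4,1.85,-8.5],[0,0,0],3]]}}

```text
time_s: 12.15
ee_pos: [0.4578, -0.2648, 0.1014]
tcp_rot: [0.707, 0.707, 0.0, -0.001]
force: [-0.3, 0.3, -0.9]
width: 0.0343
gripper_force: 20.0
```

```bash
python3 -c "
from h import *
to(.4589,-.266,.0484)"
```

```text
t 12.15 tcp [ 0.4578 -0.2648  0.1014] | shift cm [-0.13  0.12  5.3 ] rot [-0.001 -0.001 -0.   ]
```

{"api": "send_rows", "payload": {"moves": [[[-0.1,0.1,2],[0,0,0],3],[[-0.1,0.1,3.5],[0,0,0],3],[[-0.1,0.1,4.3],[0,0,0],3],[[-0.1,0.1,4.8],[0,0,0],3],[[-0.1,0.1,5.1],[0,0,0],3],[[-0.1,0.1,5.25],[0,0,0],3],[[-0.1,0.1,5.35],[0,0,0],3],[[-0.1,0.1,5.35],[0,0,0],3]]}}

```text
time_s: 13.15
ee_pos: [0.4594, -0.2667, 0.0485]
tcp_rot: [0.707, 0.707, 0.0, 0.0]
force: [-0.2, -0.6, -0.5]
width: 0.0344
gripper_force: 20.0
```

{"api": "send_rows", "payload": {"moves": [[[0,0,0.05],[0,0,0],3],[[0,0,0.12],[0,0,0],3],[[0,0,0.12],[0,0,0],3]]}}

```text
time_s: 13.52
ee_pos: [0.4595, -0.2667, 0.0484]
tcp_rot: [0.707, 0.707, 0.0, 0.001]
force: [-2.0, 2.0, 8.7]
width: 0.0344
gripper_force: 20.2
```

{"api": "send_rows", "payload": {"moves": [[[0,0,0.05],[0,0,0],4.2],[[0,0,0],[0,0,0],5],[[0,0,0],[0,0,0],5],[[0,0,-3],[0,0,0],5],[[0,0,-6],[0,0,0],6],[[6,-0.5,-6],[0,0,0],6],[[12,-1,-6],[0,0,0],6],[[18,-1.8,-6],[0,0,0],6],[[24,-2.1,-6],[0,0,0],6],[[27.1,-2.1,-6],[0,0,0],6]]}}

```text
time_s: 14.78
ee_pos: [0.4375, 0.0068, 0.107]
tcp_rot: [0.706, 0.708, 0.0, -0.0]
force: [0.6, 0.0, -0.1]
width: 0.0598
gripper_force: 0.0
```

```bash
cat >> h.py <<'E'
def seat(x,y):
    im,d,W,p=cloud('top'); print('seat',top(W,(x,y),.03,.059)); P=W[np.hypot(W[...,0]-x,W[...,1]-y)<.011]; A=np.c_[P[:,:2]-P[:,:2].mean(0),np.ones(len(P))]; print(np.linalg.lstsq(A,P[:,2],rcond=None)[0].round(4))
E
python3 -c "
from h import *
seat(.459,-.264)
to(.438,.004,.0165)"
```

```text
seat (array([ 459.5, -263.5,  459.7, -263.6]), 162)
[-0.0357  0.0638  0.0584]
t 14.825 tcp [0.4377 0.0088 0.107 ] | shift cm [-0.5   0.03  9.05] rot [-0.    -0.002  0.002]
```

{"api": "send_rows", "payload": {"moves": [[[0,0,4],[0,0,0],6],[[0,0,7.5],[0,0,0],6],[[0,0,9.1],[0,0,0],6],[[0,0,9.1],[0,0,0],5],[[0,0,9.1],[0,0,0],3.5],[[0,0,9.1],[0,0,0],2.2],[[0,0,9.1],[0,0,0],2.1],[[0,0,9.1],[0,0,0],2.1],[[0,0,9.1],[0,0,0],2.1]]}}

```text
time_s: 15.95
ee_pos: [0.4389, 0.0044, 0.0167]
tcp_rot: [0.707, 0.707, 0.0, 0.001]
force: [-0.7, -0.5, 6.6]
width: 0.0252
gripper_force: 20.1
```

```bash
python3 -c "
from h import *
y=ctrl.get_obs()['ee_pos'][1]-.3217-.0028;print(y)
to(.5468,y,.10)"
```

```text
-0.32012162900982916
t 15.95 tcp [0.4389 0.0044 0.0167] | shift cm [-32.45  10.8   -8.31] rot [0.001 0.    0.   ]
```

{"api": "send_rows", "payload": {"moves": [[[0,0,-3],[0,0,0],2.1],[[-3,1,-8],[0,0,0],2.1],[[-9,3,-9.5],[0,0,0],2.1],[[-15,5,-9.5],[0,0,0],2.1],[[-20,6.8,-9.5],[0,0,0],2.1],[[-25,8.4,-9.5],[0,0,0],2.1],[[-30,10,-9.5],[0,0,0],2.1],[[-32.4,10.8,-9],[0,0,0],2.1],[[-32.4,10.8,-8.5],[0,0,0],2.1],[[-32.4,10.8,-8.5],[0,0,0],2.1]]}}

```text
time_s: 17.2
ee_pos: [0.5453, -0.3183, 0.1]
tcp_rot: [0.707, 0.707, -0.0, -0.002]
force: [-0.1, 0.5, -0.9]
width: 0.0253
gripper_force: 20.0
```

```bash
python3 -c "
from h import *
to(.5468,-.3201,.0477)"
```

```text
t 17.2 tcp [ 0.5453 -0.3183  0.1   ] | shift cm [-0.19  0.17  5.23] rot [-0.002 -0.002  0.   ]
```

{"api": "send_rows", "payload": {"moves": [[[-0.1,0.1,2],[0,0,0],2.1],[[-0.1,0.1,3.5],[0,0,0],2.1],[[-0.1,0.1,4.3],[0,0,0],2.1],[[-0.1,0.1,4.8],[0,0,0],2.1],[[-0.1,0.1,5.1],[0,0,0],2.1],[[-0.1,0.1,5.25],[0,0,0],2.1],[[-0.1,0.1,5.35],[0,0,0],2.1],[[-0.1,0.1,5.35],[0,0,0],2.1]]}}

```text
time_s: 18.2
ee_pos: [0.5475, -0.3207, 0.0478]
tcp_rot: [0.707, 0.707, 0.0, 0.0]
force: [-1.0, -0.2, -1.2]
width: 0.0255
gripper_force: 20.0
```

{"api": "send_rows", "payload": {"moves": [[[0,-0.05,0.05],[0,0,0],2.1],[[0,-0.05,0.12],[0,0,0],2.1],[[0,-0.05,0.12],[0,0,0],2.1]]}}

```text
time_s: 18.58
ee_pos: [0.5474, -0.3207, 0.0477]
tcp_rot: [0.707, 0.707, 0.0, 0.001]
force: [-1.3, 1.3, 6.8]
width: 0.0254
gripper_force: 20.1
```

{"api": "send_rows", "payload": {"moves": [[[0,0,0.05],[0,0,0],3.3],[[0,0,0],[0,0,0],4],[[0,0,0],[0,0,0],4],[[0,0,-3],[0,0,0],4],[[0,0,-7],[0,0,0],6],[[6,-0.5,-8],[0,0,0],7],[[12,-1,-8],[0,0,0],7.5],[[18,-1.5,-8],[0,0,0],7.5],[[24,-2,-8],[0,0,0],7.5],[[30,-2.8,-8],[0,0,0],7.5]]}}

```text
time_s: 19.82
ee_pos: [0.5186, -0.0188, 0.1263]
tcp_rot: [0.707, 0.707, 0.0, 0.0]
force: [1.0, 0.5, 0.6]
width: 0.0752
gripper_force: 0.0
```

```bash
python3 -c "
from h import *
seat(.547,-.3217);seat(.459,-.264)
to(.5185,.2493,.12)"
```

```text
seat (array([ 547.3, -321.4,  547.4, -321.6]), 89)
[ 0.0052 -0.0088  0.0587]
seat (array([ 459.4, -263.4,  459.8, -263.2]), 162)
[ 0.0081 -0.0299  0.0584]
t 19.925 tcp [ 0.5174 -0.0158  0.1262] | shift cm [26.51  0.27  0.67] rot [-0.001 -0.002  0.006]
```

Both cups are seated level at about 58.5 mm. cup_46 is next.

{"api": "send_rows", "payload": {"moves": [[[6,0,0.2],[0,0,0],7.5],[[12,0,0.2],[0,0,0],7.5],[[18,0,0.2],[0,0,0],7.5],[[24,0,0.2],[0,0,0],7.5],[[27,0,0.2],[0,0,0],7.5],[[27,0,0.2],[0,0,0],7.5],[[27,0,0.2],[0,0,0],7.5],[[27,0,0.2],[0,0,0],7.5]]}}

```text
time_s: 20.92
ee_pos: [0.5189, 0.2479, 0.1243]
tcp_rot: [0.708, 0.707, -0.0, 0.0]
force: [0.1, 0.4, 0.3]
width: 0.075
gripper_force: 0.0
```

```bash
python3 -c "
from h import *
to(.5185,.2493,.0525)"
```

```text
t 20.925 tcp [0.5189 0.2479 0.1243] | shift cm [ 0.14 -0.04  7.18] rot [-0.     0.001 -0.002]
```

{"api": "send_rows", "payload": {"moves": [[[0.15,-0.05,3],[0,0,0],7.5],[[0.15,-0.05,6],[0,0,0],7.5],[[0.15,-0.05,7.15],[0,0,0],7.5],[[0.15,-0.05,7.15],[0,0,0],7],[[0.15,-0.05,7.15],[0,0,0],6],[[0.15,-0.05,7.15],[0,0,0],5],[[0.15,-0.05,7.15],[0,0,0],4],[[0.15,-0.05,7.15],[0,0,0],3.9],[[0.15,-0.05,7.15],[0,0,0],3.9]]}}

```text
time_s: 22.05
ee_pos: [0.5187, 0.2512, 0.0535]
tcp_rot: [0.707, 0.707, 0.001, 0.0]
force: [-0.2, -0.6, 5.0]
width: 0.0434
gripper_force: 20.1
```

{"api": "send_rows", "payload": {"moves": [[[0,0,-1],[0,0,0],3.9],[[0,0,-3],[0,0,0],3.9],[[0,0,-7],[0,0,0],3.9],[[-6,1,-8],[0,0,0.18],3.9],[[-12,2,-8],[0,0,0.36],3.9],[[-18,3,-8],[0,0,0.54],3.9],[[-24,4,-8],[0,0,0.72],3.9],[[-30,5,-8],[0,0,0.9],3.9],[[-36,6,-8],[0,0,1.08],3.9],[[-41,7.5,-8],[0,0,1.26],3.9]]}}

```text
time_s: 23.3
ee_pos: [0.593, -0.1613, 0.1331]
tcp_rot: [0.988, 0.151, -0.0, -0.0]
force: [1.0, 0.9, 0.1]
width: 0.0436
gripper_force: 20.0
```

```bash
python3 -c "
from h import *
o=ctrl.get_obs();print(o['width'],o['gripper_force'],o['force'])
to(.6069,-.232,.12,-np.pi/2)"
```

```text
0.043567873102679844 19.96782983886078 [0.95731957 0.94922104 0.13523942]
t 23.3 tcp [ 0.593  -0.1613  0.1331] | shift cm [-0.79  7.16  1.31] rot [-0.     0.     0.304]
```

{"api": "send_rows", "payload": {"moves": [[[-0.5,4,0.5],[0,0,0.15],3.9],[[-0.8,7.1,1],[0,0,0.304],3.9],[[-0.8,7.1,1.3],[0,0,0.304],3.9],[[-0.8,7.1,1.3],[0,0,0.304],3.9],[[-0.8,7.1,1.3],[0,0,0.304],3.9]]}}

```text
time_s: 23.92
ee_pos: [0.6073, -0.2279, 0.1201]
tcp_rot: [1.0, 0.004, -0.0, -0.0]
force: [0.6, -0.6, -0.2]
width: 0.0435
gripper_force: 20.0
```

```bash
python3 -c "
from h import *
im,d,W,p=cloud('side')
cv2.imwrite('pics/s3.png',cv2.resize(im[90:230,230:390],None,fx=4,fy=4))
to(.6069,-.232,.0485,-np.pi/2)"
```

```text
t 23.975 tcp [ 0.6074 -0.228   0.1202] | shift cm [-0.06  0.4   7.17] rot [-0.    -0.     0.009]
```

View pics/s3.png

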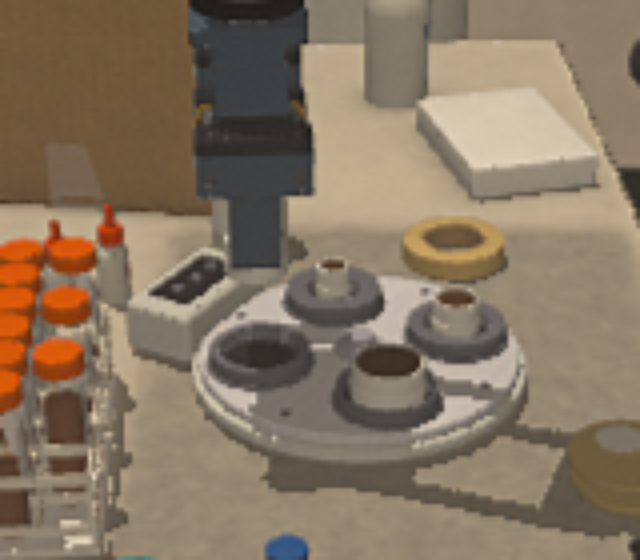

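The other three cups sit in their rings. The gripper, with the cup hidden behind its fingers, is over ring_46 at (260,355) and clear of the tube rack.

{"api": "send_rows", "payload": {"moves": [[[-0.05,0.3,2],[0,0,0],3.9],[[-0.05,0.4,4],[0,0,0],3.9],[[-0.05,0.4,5.5],[0,0,0],3.9],[[-0.05,0.4,6.3],[0,0,0],3.9],[[-0.05,0.4,6.8],[0,0,0],3.9],[[-0.05,0.4,7.0],[0,0,0],3.9],[[-0.05,0.4,7.1],[0,0,0],3.9],[[-0.05,0.4,7.1],[0,0,0],3.9]]}}

```text
time_s: 24.98
ee_pos: [0.6071, -0.2332, 0.0492]
tcp_rot: [1.0, 0.003, 0.0, 0.0]
force: [0.3, 0.5, -0.2]
width: 0.043
gripper_force: 20.0
```

{"api": "send_rows", "payload": {"moves": [[[-0.05,-0.1,0.06],[0,0,0],3.9],[[-0.05,-0.1,0.12],[0,0,0],3.9],[[-0.05,-0.1,0.18],[0,0,0],3.9],[[-0.05,-0.1,0.18],[0,0,0],3.9]]}}

```text
time_s: 25.48
ee_pos: [0.6065, -0.232, 0.0484]
tcp_rot: [1.0, 0.003, 0.0, 0.0]
force: [-1.5, 0.0, 7.0]
width: 0.0433
gripper_force: 20.1
```

On the floor. Release and retreat.

{"api": "send_rows", "payload": {"moves": [[[0,0,0.08],[0,0,0],5],[[0,0,0],[0,0,0],5.8],[[0,0,0],[0,0,0],5.8],[[0,0,-3],[0,0,0],5.8],[[0,0,-8],[0,0,0],5.8],[[-6,-2,-10],[0,0,0],5.8],[[-12,-6,-10],[0,0,0],5.8],[[-18,-10,-10],[0,0,0],5.8],[[-22,-14,-10],[0,0,0],5.8],[[-22,-14,-10],[0,0,0],5.8]]}}

```text
time_s: 26.72
ee_pos: [0.3822, -0.0919, 0.1468]
tcp_rot: [1.0, 0.004, -0.001, -0.0]
force: [0.4, 0.5, -0.0]
width: 0.0578
gripper_force: 0.0
```

```bash
python3 -c "
from h import *
for c in [(.605,-.233),(.517,-.176),(.459,-.264),(.547,-.3217)]: seat(*c)
im,_=ctrl.read_camera('side');cv2.imwrite('pics/s4.png',cv2.resize(im[130:330,200:460],None,fx=3,fy=3))
print(ctrl.get_obs()['ee_pos'],ctrl.get_obs()['force'])"
```

```text
seat (array([ 605.6, -233.7,  605.1, -233.8]), 231)
[-0.0037 -0.04    0.0586]
seat (array([ 517. , -176. ,  517.2, -175.7]), 364)
[0.0052 0.0126 0.0584]
seat (array([ 459.5, -263.5,  459.9, -263.4]), 163)
[0.02   0.0325 0.0585]
seat (array([ 547.2, -321.4,  547.5, -321.9]), 87)
[-0.0464  0.0163  0.0587]
[ 0.38739661 -0.09448705  0.14737597] [ 0.72140634  0.06029041 -0.27974437]
```

View pics/s4.png

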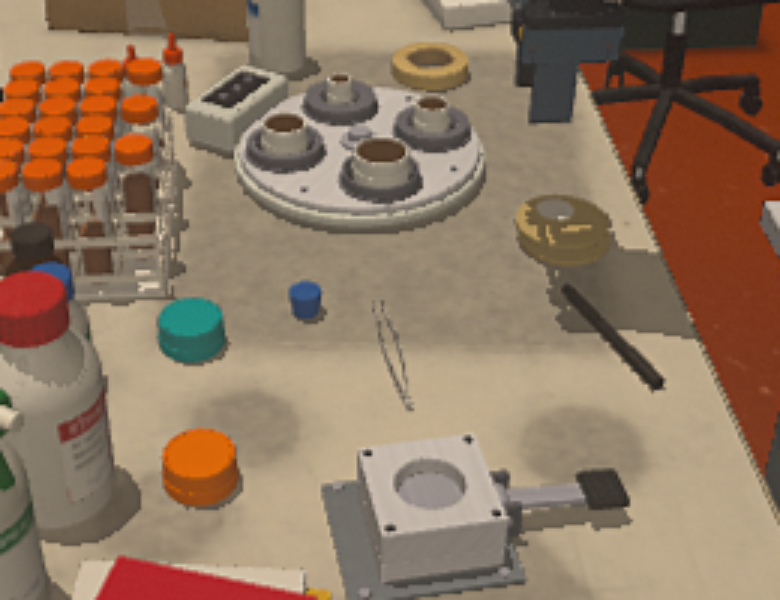

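All four cups sit in their rings at (285,140), (338,95), (432,120) and (382,165). The lever is down and the block is empty.

```bash
python3 -c "
from bench import ctrl
print(ctrl.close_job())"
```

```text
the job is handed in; nothing more can be done
None
```

All four cups are fully down, window up, in their matching rings; the ejector lever was pressed fully down before cup_46 was lifted out, and the job was handed in at about 27 s.

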